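# Unlock the medicine box with its red key

### The job

Take the red key out of the key rack, push it fully home into the red-ringed lock on top of the white medicine box, and turn it clockwise until the bolt lets go and the drawer springs out. Leave the key standing in the lock, leave the blue and yellow keys in the rack, and do not knock over or push about the honey jar or the pepper mill.

Things in the scene. Friction and masses are not known exactly. Their poses are not given: they have to be found in the camera images.
- red_key_bow (a point): Centre of the red plastic bow (grip) of the key to use: a plate 14 mm thick (along x), 30 mm wide (y) and 52 mm tall, z up. It is 80 mm above the blade's tip and 35 mm above the underside of the key's round collar. The key hangs by its collar in one of three pockets of the rack; lift it straight up by 50 mm or more to take it out.
- red_key: The red key, 105 mm tall, about 70 g, upright, z up; origin at the blade's tip, axes as its bow. Steel blade 45 mm long, 6 mm thick (x), 34 mm wide (y), slimmer (4 x 28 mm) at the last 10 mm; above it a red collar 48 mm across and 8 mm thick, then the bow. It works either way round (half turn).
- blue_key_bow (a point): Centre of the bow of the blue key: same size, but cut for another lock. To be left in the rack. Which of the three keys hangs where changes.
- yellow_key_bow (a point): Centre of the bow of the yellow key: like the blue one. To be left in the rack.
- key_rack: Fixed wooden block 60 mm (x) by 172 mm (y) by 60 mm tall, origin at the centre of its underside, with three pockets in a row along its y, 58 mm apart, in which the keys hang, blades and bows broad along y. The bows stand 8 to 60 mm above its top; beside them, along the rack's x, is free room for the fingers.
- keyway (a point): Keyhole mouth: centre of the upper face of the lock plate (round, 92 mm across, red ring), 96 mm above the work surface. z up; turns with the plate. The slot is 46 mm long along y and 18 mm wide along x, its mouth bevelled by 4 mm; the key goes in with its y along this y, either way round. Fully home, the collar lies on this face and the bow's centre is 35 mm above it.
- lock (a joint): Angle of the lock plate, rad: 0 locked (start), grows clockwise seen from above, stop at 1.4. Stiff (about 0.05 N m), stays where left. The bolt lets go at about 0.7. The blade has about 0.36 rad of play in the slot, so turn the key further than that: 1.4 to 1.6 rad (80 to 90 degrees).
- drawer (a joint): How far the drawer in the box's front stands out, in m: 0 shut and held by the hidden bolt; when the bolt lets go, a spring drives it out to 0.030.
- med_box: Fixed white metal box 154 mm (x) by 174 mm (y) by 80 mm tall, origin at the centre of its underside; the lock is in the middle of its lid, the grey drawer front in the lower half of the side facing -x of this frame. Keep the 40 mm in front of the drawer free.
- honey_jar: Honey jar, 63 mm across, 95 mm tall, origin under its base. A bystander, to be left alone.
- pepper_mill: Dark wooden pepper mill, 58 mm across, 150 mm tall, origin under its base. A bystander, to be left alone.
Things that resemble listed ones, but are neither listed nor needed, are in the scene too. Leave any pink look-alike of the red_key alone.

How it is judged (in metres and radians):
On the way, in this order (a step that is already met when the one before it is completed fails the run):
1. the red key's blade is in the keyhole by 20 mm or more while the lock still holds the drawer shut (z of red_key_bow in the frame of keyway below 0.06 m and horizontal distance between red_key_bow and keyway below 0.015 m and value of joint drawer below 0.005 m), for 0.1 s.
2. the lock is turned with the key in it and the drawer springs out (value of joint lock above 0.6 rad and value of joint drawer above 0.02 m and z of red_key_bow in the frame of keyway below 0.06 m), for 0.1 s.
At the end, for the whole second after the job is handed in: The red key stands upright (within 11 degrees) and at rest in the lock, fully home (collar within 8 mm of the lock's face, within 15 mm of its centre); the lock is turned by more than 0.5 rad and the drawer stands out by more than 20 mm; the blue and yellow keys are within 20 mm of where they hung (value of joint drawer above 0.02 m and value of joint lock above 0.5 rad and z of red_key_bow in the frame of keyway below 0.043 m and horizontal distance between red_key_bow and keyway below 0.015 m and angle between red_key_bow's own z axis and vertical below 0.2 rad and linear speed of red_key below 0.02 m/s and distance of each of blue_key_bow, yellow_key_bow from where it was at the start of the episode below 0.02 m); the robot touches nothing.
It fails at once if the blue or the yellow key is taken out of the rack (distance of any of blue_key_bow, yellow_key_bow from where it was at the start of the episode above 0.03 m).
It fails at once if a bystander (honey jar or pepper mill) is pushed about or knocked over (centre of its base moved by more than 30 mm, or tilted by more than 30 degrees) (distance of any of honey_jar, pepper_mill from where it was at the start of the episode above 0.03 m or angle between any of honey_jar, pepper_mill's own z axis and vertical above 0.52 rad).
It also fails if it takes over 48 s, if anything falls off the work surface, if the arm or the gripper's body presses on something with over 40 N, if the wrist force passes 120 N, or if a joint passes its speed limit or range.

### The arm

A 6-joint arm with a two-finger parallel gripper is mounted at the origin on a cart in front of the work surface, level with it; the furniture and walls round the work are solid. World frame = base frame: x ahead of the robot, y to its left, z up, the work surface at z = 0. Lengths are in m, angles in degrees, forces in N, time in s.
With the tool pointing down it reaches from about 0.4 to 0.925 m from the base axis. Payload 12.5 kg.
Tool frame: the origin (TCP) lies midway between the tips of the shut fingers; the grasp point (between the pads) lies 19 mm behind it; z points along the fingers, y is the line along which they close (so a half turn about z gives the same grasp; the last joint's range is limited). The gripper opens to 95 mm and grips with 3 to 60 N. Pads are 20 mm wide; open, the fingers measure 119 mm over their backs; the gripper's body (75 mm by 180 mm) begins 59 mm behind the grasp point.
Start: joints at [-76.352, 28.126, 89.318, -0, 62.55, -6.05], TCP at [0.211, -0.588, 0.215] pointing down, gripper open.
Joint ranges: [-177.58, 177.58], [-47.91, 125.51], [2.72, 160], [-65.01, 245.01], [3.68, 167.84], [-153.87, 153.87]. Speed limits (degrees/s): [127.2, 127.2, 159.86, 180, 180, 180].

### API

Orientations are given as [roll, pitch, yaw] about the fixed x, y, z axes, in that order (R = Rz(yaw) Ry(pitch) Rx(roll)).
In Python, from cell import robot, imaging, finder gives the robot as it stands.
- The arm moves only by the tool step_arm, never from a script. Its argument "increments" is a list that holds one entry, the list of rows, each a list of 5 numbers: the opening, from -1 (shut) to 1 (fully open), then the shift along the tool's x, y, z in m, then the turn about the tool's z in rad. A call has 1 to 12 rows; each row is the pose to reach, as a shift and turn from the pose commanded when the call began, along the tool's axes at that moment; what a row does not reach only later rows make up. A row lasts 1/10 s, in which the tool goes at most 50 mm and 8.59 degrees, less where a joint would pass 70% of its speed; a pose out of reach is approached as far as the arm can. A call with a gripper value outside its range is refused whole. The fingers move at their own pace and stop on an object; the grip force is fixed at half the most. Time passes only in rows, so rows that repeat a pose let the fingers close. It gives the time, the measured TCP pose, the force, the opening and the grip force at its end, in the units of the state.
- robot.observe(): the state, without advancing time (a new reading comes with each control period).
- imaging.camera(name): name is "side" or "top" or "wrist"; returns a dict with "img" (420x560x3 uint8, red, green, blue), "depth" (420x560 float32, m along the optical axis (not along the pixel's ray), 0 where there is no reading), "camera_matrix" (3x3 intrinsics, pixels), "k1" (the pictures are not rectified: a ray, as slopes to the right and down, at radius r is drawn at 1 + k1 r^2 times it, then the intrinsics apply), "rvec" (rotation vector, rad) and "tvec" (3), from world to camera coordinates, as OpenCV has them. Camera axes: x right, y down, z forward; pixel columns grow to the right and rows downward; lengths in m; the calibration is good to about 2 mm. A picture is of the moment at which its call begins.
- robot.job_done(): hands the job in; it is judged then, once.
Trained networks look in a picture, given as the dict that the camera call returned (one of the last four; its "shot" number tells which), for a name from the list of things; names that differ only in an ending like _2 or _b are one class to them, and where a whole thing is asked for, a point or a joint stands for the part that bears it (a point fixed in the world has none). Each returns a list of dicts, best first, with "confidence" (0 to 1); they miss things now and then, are a little off and sometimes report something else, mostly with a low value. They report only what shows in the picture. A call takes as long as a camera call. They do not tell look-alikes from the thing itself.
- finder.recognise(target, picture): "box" ([left, top, right, bottom] in pixels, round what is visible of it).
- finder.landmark_of(target, picture): "xy" ([column, row] in pixels: a listed point, or the origin of a listed thing).
The state is a dict: "time": time; "joint_positions": joint angles; "joint_vel": joint speeds; "joint_torque": joint torques, N m; "position": TCP position; "tcp_rot": TCP orientation; "ft_force": force on the tool from outside, world axes, zero at the start; "torque": the same for the moment, N m; "width": finger opening in m; "grip_force": force on a finger pad.
Only numpy, scipy, OpenCV 4.12 (cv2) and the standard library are available. Lean on these libraries where they do the work, as an engineer would, in place of code of your own. Each camera call takes 0.05 s, during which the arm holds its last target. There are 200 camera calls.

## Working session

There is one attempt and no reset: what is moved stays moved. The work goes in short steps, Python scripts to look and compute and a tool call to move; the robot and the scene stay as the last step left them, time stands still between calls to the robot, and variables do not carry over. Pictures are saved under pics/ and viewed, at most 10 in all, crops included, and the job is handed in when it is done.

Besides the shell and the picture viewer there is one more tool, called after "Emit:" by a JSON object that holds its "name" and its "arguments", one argument or row to a line. step_arm: Moves the arm, as the interface text tells. Its arguments: {"type":"object","properties":{"increments":{"type":"array"}},"required":["increments"]}

```bash
mkdir -p pics; cat > h.py <<'E'
import numpy as np, cv2
from cell import robot, imaging, finder
def ray(c,uv):
    K=c["camera_matrix"];d=np.array([c["k1"],0,0,0,0],float)
    p=cv2.undistortPoints(np.array([[uv]],float),np.array(K,float),d)[0,0]
    R=cv2.Rodrigues(np.array(c["rvec"],float))[0];t=np.array(c["tvec"],float).ravel()
    return R,t,np.array([p[0],p[1],1.])
def at_z(c,uv,z):
    R,t,p=ray(c,uv);o=-R.T@t;d=R.T@p
    return o+d*(z-o[2])/d[2]
def at_depth(c,uv,r=1):
    u,v=[int(round(x)) for x in uv];D=c["depth"][max(0,v-r):v+r+1,max(0,u-r):u+r+1];D=D[D>0]
    if not len(D): return None
    R,t,p=ray(c,uv);return R.T@(p*np.median(D)-t)
def cloud(c):
    D=c["depth"];h,w=D.shape;uu,vv=np.meshgrid(np.arange(w),np.arange(h))
    d=np.array([c["k1"],0,0,0,0],float)
    p=cv2.undistortPoints(np.stack([uu,vv],-1).reshape(-1,1,2).astype(float),np.array(c["camera_matrix"],float),d)[:,0]
    R=cv2.Rodrigues(np.array(c["rvec"],float))[0];t=np.array(c["tvec"],float).ravel()
    P=(np.c_[p,np.ones(len(p))]*D.reshape(-1,1)-t)@R
    return P.reshape(h,w,3)
def save(c,n,crop=None,s=1):
    i=c["img"][:,:,::-1]
    if crop: i=i[crop[1]:crop[3],crop[0]:crop[2]]
    cv2.imwrite("pics/"+n,cv2.resize(i,None,fx=s,fy=s,interpolation=cv2.INTER_CUBIC))
E
python3 - <<'E'
from h import *
ims=[]
for n in ["top","side"]:
    c=imaging.camera(n); save(c,n+"0.png",s=1.4)
    for t in ["red_key_bow","blue_key_bow","yellow_key_bow","keyway","key_rack","med_box","honey_jar","pepper_mill"]:
        for r in finder.landmark_of(t,c)[:3]:
            p=at_depth(c,r["xy"]); print(n,t,np.round(r["xy"]),round(r["confidence"],2),None if p is None else p.round(3))
    P=cloud(c); print(n,"cam",(-cv2.Rodrigues(np.array(c["rvec"],float))[0].T@np.array(c["tvec"]).ravel()).round(2))
print(robot.observe())
E
```

```text
top red_key_bow [287. 241.] 0.79 [ 0.552 -0.089  0.092]
top red_key_bow [387. 262.] 0.74 [ 0.507 -0.302  0.112]
top red_key_bow [375. 263.] 0.24 [ 0.508 -0.287  0.069]
top blue_key_bow [359. 253.] 0.72 [ 0.526 -0.241  0.12 ]
top yellow_key_bow [334. 249.] 0.82 [ 0.534 -0.189  0.119]
top yellow_key_bow [388. 260.] 0.48 [ 0.511 -0.303  0.12 ]
top keyway [206. 227.] 0.7 [0.592 0.105 0.011]
top key_rack [351. 259.] 0.66 [ 0.515 -0.232  0.067]
top honey_jar [296. 181.] 0.92 [ 0.687 -0.108  0.094]
top pepper_mill [365. 194.] 0.63 [ 0.668 -0.268  0.059]
top cam [ 0.45 -0.07  1.05]
side red_key_bow [371. 168.] 0.52 [ 0.511 -0.294  0.098]
side red_key_bow [357. 175.] 0.37 [ 0.523 -0.232  0.102]
side blue_key_bow [360. 174.] 0.83 [ 0.518 -0.236  0.103]
side yellow_key_bow [344. 185.] 0.59 [ 0.534 -0.174  0.099]
side keyway [270. 237.] 0.79 [0.588 0.06  0.083]
side key_rack [358. 213.] 0.65 [ 0.505 -0.191  0.031]
side med_box [359. 171.] 0.72 [ 0.52  -0.234  0.11 ]
side med_box [267. 284.] 0.66 [0.531 0.179 0.076]
side honey_jar [257. 219.] 0.94 [0.644 0.006 0.082]
side honey_jar [370. 169.] 0.
[... 205 characters left out ...]
23 0.72 0.51]
{'time': 0.9, 'joint_positions': array([-7.63519344e+01,  2.81251064e+01,  8.93177576e+01, -2.69371584e-04,
        6.25507659e+01, -6.05062734e+00]), 'joint_vel': array([-0.04357466,  0.04448709, -0.02125769,  0.03354703, -0.00923795,
        0.0067016 ]), 'joint_torque': array([-1.38045241e-03, -6.12462044e+01, -2.58425993e+01,  6.92186435e-02,
        4.46376717e-02, -6.53658230e-05]), 'position': array([ 0.21069368, -0.58843474,  0.21467985]), 'tcp_rot': array([1.79993691e+02, 9.09174084e-04, 1.96988170e+01]), 'ft_force': array([-0.33328169, -0.05240558,  0.23389928]), 'torque': array([ 0.01285052,  0.02417591, -0.0157639 ]), 'grip_force': 0.0, 'width': 0.09527003961713479}
```

View pics/top0.png

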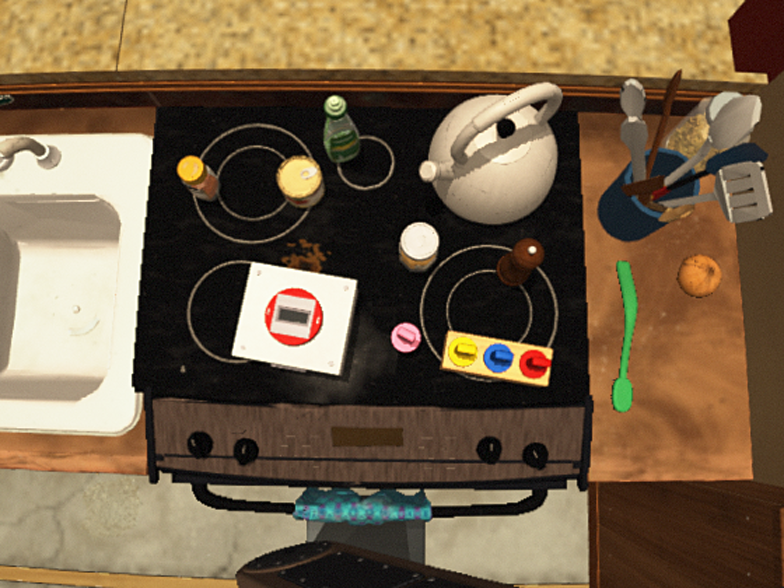

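View pics/side0.png

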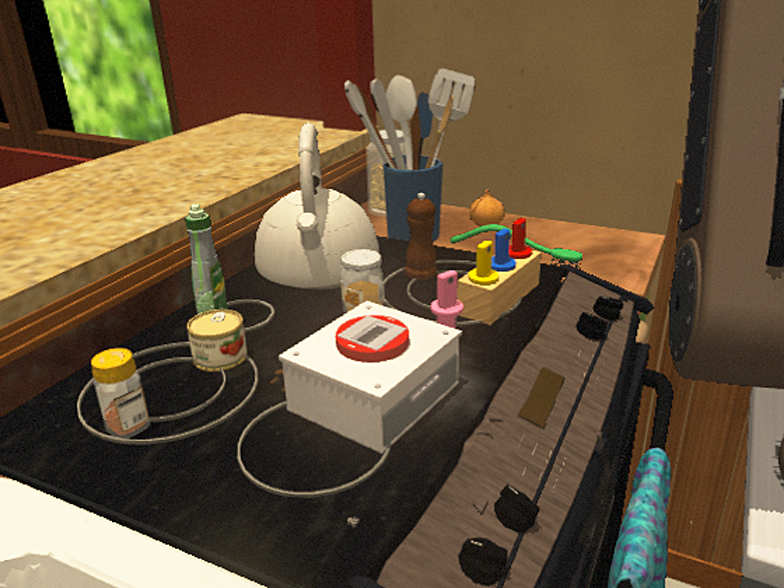

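The top picture shows three keys in the rack: yellow (463,350), blue (498,356) and red (535,362). A pink look-alike stands alone at (405,338), and the red-ringed lock is on the white box at (293,316). Red candidates in raw pixels are (382,259) in the rack and the pink one at (289,241). I choose the one in the rack and will check it in a crop.

```bash
python3 - <<'E'
from h import *
c=imaging.camera("top"); P=cloud(c); I=c["img"].astype(int); hsv=cv2.cvtColor(c["img"],cv2.COLOR_RGB2HSV).astype(int)
x,y,z=P[...,0],P[...,1],P[...,2]
def rect(m,n,zz):
    v,u=np.nonzero(m); 
    q=np.array([at_z(c,(a,b),zz)[:2] for a,b in zip(u,v)])
    (cx,cy),(w,h),a=cv2.minAreaRect((q*1000).astype(np.float32)); print(n,len(q),"c",round(cx,1),round(cy,1),"wh",round(w,1),round(h,1),"ang",round(a,1),"zmed",np.round(np.median(z[m]),4), "zmax",np.round(z[m].max(),4))
    return q
S,V,H=hsv[...,1],hsv[...,2],hsv[...,0]
inbox=(y>-.05)&(y<.2)&(x>.4)&(x<.72)&(c["depth"]>0)
lid=inbox&(S<40)&(V>150)&(abs(z-.08)<.012); 
lid=cv2.morphologyEx(lid.astype(np.uint8),cv2.MORPH_OPEN,np.ones((3,3)))>0; rect(lid,"lid",.08)
ring=inbox&(S>150)&((H<8)|(H>172))&(z>.07); rect(ring,"ring",.096)
v,u=np.nonzero(ring); cen=at_z(c,((u.min()+u.max())/2,(v.min()+v.max())/2),.096); print("ringbb",cen.round(4))
near=np.hypot(x-cen[0],y-cen[1])<.04
g=near&(S<60)&inbox; rect(g,"grey",.096); 
d=near&(V<110)&inbox&(S<90); 
if d.sum()>4: rect(d,"dark",.09)
rk=(y<-.12)&(y>-.36)&(x>.42)&(x<.6)
wood=rk&(H>10)&(H<28)&(S>60)&(S<170)&(abs(z-.06)<.01); rect(wood,"rack",.06)
for n,m in dict(red=(S>150)&((H<8)|(H>172)),blue=(H>95)&(H<125)&(S>120),yel=(H>22)&(H<33)&(S>180)).items():
    m=rk&m; t=m&(z>.1); 
    if t.sum()>3: q=rect(t,n+"_bow",.12); print(P[t].mean(0).round(4))
    t=m&(z<.085)&(z>.05); print(n,"collar bb"); 
    if t.sum()>3: rect(m,n+"_all",.068)
save(c,"c1.png",(180,180,420,290),3.3)
E
```

```text
lid 3708 c 583.3 84.5 wh 172.8 153.0 ang 80.6 zmed 0.0799 zmax 0.0859
ring 476 c 582.8 83.6 wh 89.1 88.5 ang 46.5 zmed 0.0953 zmax 0.1007
ringbb [0.5819 0.0841 0.096 ]
grey 724 c 582.6 79.8 wh 69.3 60.5 ang 80.5 zmed 0.0949 zmax 0.1015
dark 145 c 583.9 84.7 wh 44.4 16.9 ang 81.4 zmed 0.0095 zmax 0.0889
rack 940 c 524.0 -242.7 wh 171.7 61.0 ang 80.6 zmed 0.0597 zmax 0.07
red_bow 97 c 514.0 -297.3 wh 14.9 30.2 ang 0.5 zmed 0.1188 zmax 0.1246
[ 0.5141 -0.2983  0.1175]
red collar bb
red_all 383 c 517.0 -229.8 wh 139.8 223.4 ang 2.1 zmed 0.0683 zmax 0.1246
blue_bow 96 c 523.5 -240.8 wh 29.1 15.1 ang 79.4 zmed 0.1184 zmax 0.1229
[ 0.5236 -0.2415  0.117 ]
blue collar bb
blue_all 355 c 523.2 -225.0 wh 216.9 141.8 ang 83.1 zmed 0.0688 zmax 0.1229
yel_bow 79 c 534.3 -185.2 wh 29.3 12.3 ang 81.2 zmed 0.1196 zmax 0.1234
[ 0.5343 -0.186   0.1191]
yel collar bb
yel_all 296 c 517.8 -220.9 wh 141.6 180.4 ang 1.8 zmed 0.0682 zmax 0.1234
```

View pics/c1.png

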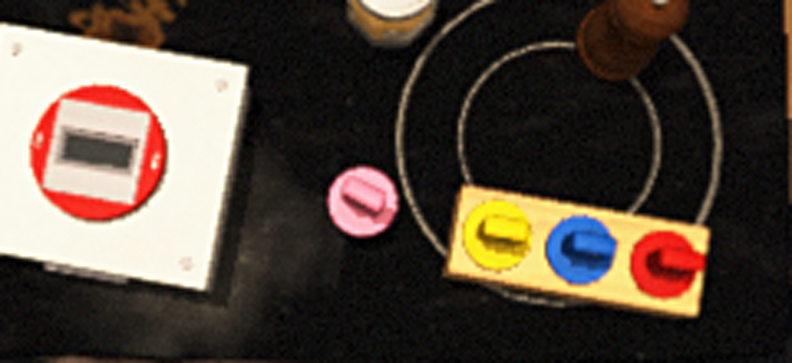

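The crop shows the saturated red key at (670,262), the pink one apart at (362,203), and the lock slot at (97,150). Rack and box are both turned by about -9.4°, so I move above the red key with the tool at yaw 80.6°.

Emit:
{"name": "step_arm", "arguments": {
  "increments": [
    [[1,0.383,-0.171,0,-1.063],[1,0.383,-0.171,0,-1.063],[1,0.383,-0.171,0,-1.063],[1,0.383,-0.171,0,-1.063],[1,0.383,-0.171,0,-1.063],[1,0.383,-0.171,0,-1.063],[1,0.383,-0.171,0,-1.063],[1,0.383,-0.171,0,-1.063],[1,0.383,-0.171,0,-1.063],[1,0.383,-0.171,0,-1.063],[1,0.383,-0.171,0,-1.063],[1,0.383,-0.171,0,-1.063]]
  ]
}}

```text
time: 2.15
position: [0.5129, -0.2991, 0.2147]
tcp_rot: [-180.0, 0.0, 80.5]
ft_force: [-0.3, 0.3, -0.1]
width: 0.0949
grip_force: 0.0
```

```bash
cat > w.py <<'E'
from h import *
import sys
c=imaging.camera("wrist"); P=cloud(c); hsv=cv2.cvtColor(c["img"],cv2.COLOR_RGB2HSV).astype(int)
H,S,V=[hsv[...,i] for i in range(3)]; x,y,z=[P[...,i] for i in range(3)]
m=(S>150)&((H<8)|(H>172))&(z>.11)&(z<.13)&(c["depth"]>0)
print(m.sum())
if m.sum()>5:
    print(P[m].mean(0).round(4)); (a,b),(w,h),g=cv2.minAreaRect((P[m][:,:2]*1000).astype(np.float32)); print(a,b,w,h,g)
save(c,sys.argv[1],s=1.2)
o=robot.observe(); print(o["time"],o["position"].round(4),o["tcp_rot"].round(2))
E
python3 w.py w1.png
```

```text
497
[ 0.5174 -0.3003  0.1182]
517.3921508789062 -301.2521057128906 29.649850845336914 14.45462703704834 80.6146469116211
2.2 [ 0.5129 -0.2993  0.2147] [-1.800e+02  1.000e-02  8.052e+01]
```

View pics/w1.png

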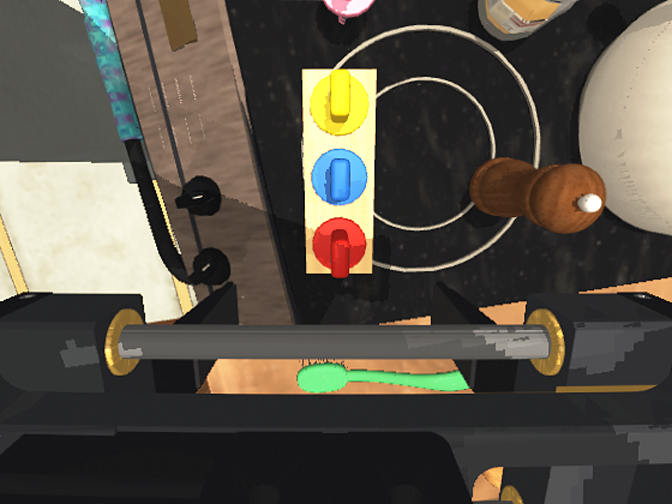

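The wrist view shows the red bow at (341,255) in the row with blue and yellow. Its angle of 80.6° confirms the alignment. Next is to descend and grip.

Emit:
{"name": "step_arm", "arguments": {
  "increments": [
    [[1,-0.001,0.003,0.04,0],[1,-0.001,0.003,0.08,0],[1,-0.001,0.003,0.11,0],[1,-0.001,0.003,0.133,0],[1,-0.001,0.003,0.133,0],[-1,-0.001,0.003,0.133,0],[-1,-0.001,0.003,0.133,0],[-1,-0.001,0.003,0.133,0],[-1,-0.001,0.003,0.133,0],[-1,-0.001,0.003,0.133,0],[-1,-0.001,0.003,0.133,0],[-1,-0.001,0.003,0.133,0]]
  ]
}}

```text
time: 3.4
position: [0.5165, -0.2998, 0.0818]
tcp_rot: [180.0, 0.0, 80.6]
ft_force: [0.2, -0.1, 0.2]
width: 0.0444
grip_force: 0.0
```

Emit:
{"name": "step_arm", "arguments": {
  "increments": [
    [[-1,0,0,0,0],[-1,0,0,0,0],[-1,0,0,0,0],[-1,0,0,0,0],[-1,0,0,0,0],[-1,0,0,0,0],[-1,0,0,0,0],[-1,0,0,0,0]]
  ]
}}

```text
time: 4.2
position: [0.5164, -0.2998, 0.0816]
tcp_rot: [-180.0, 0.0, 80.6]
ft_force: [-0.2, 0.3, -1.4]
width: 0.0139
grip_force: 30.0
```

Emit:
{"name": "step_arm", "arguments": {
  "increments": [
    [[-1,0,0,-0.02,0],[-1,0,0,-0.04,0],[-1,0,0,-0.06,0],[-1,0,0,-0.1,0],[-1,0,0,-0.15,0],[-1,0,0,-0.15,0],[-1,0,0,-0.15,0]]
  ]
}}

```text
time: 4.9
position: [0.5165, -0.2998, 0.2324]
tcp_rot: [179.9, 0.1, 80.6]
ft_force: [0.3, -0.7, -1.3]
width: 0.014
grip_force: 30.0
```

```bash
python3 - <<'E'
from h import *
o=robot.observe(); print(o["time"],o["position"].round(4),o["tcp_rot"].round(2),o["width"],o["ft_force"])
for n in ["side","top"]:
    c=imaging.camera(n); P=cloud(c); hsv=cv2.cvtColor(c["img"],cv2.COLOR_RGB2HSV).astype(int)
    H,S,V=[hsv[...,i] for i in range(3)]
    m=(S>150)&((H<8)|(H>172))&(P[...,2]>.13)&(P[...,1]<-.2)&(P[...,1]>-.4)&(P[...,0]<.6)
    v,u=np.nonzero(m); print(n,len(u), u.min(),u.max(),v.min(),v.max(), P[m].min(0).round(3),P[m].max(0).round(3),P[m].mean(0).round(3))
    for r in finder.landmark_of("red_key_bow",c)[:2]: print(r,at_depth(c,r["xy"]))
    if n=="side": save(c,"s2.png",(300,60,460,220),4)
E
```

```text
4.9 [ 0.5165 -0.2998  0.2324] [1.799e+02 5.000e-02 8.061e+01] 0.014027132569914507 [ 0.27968841 -0.73219742 -1.34135589]
side 346 343 417 16 120 [ 0.431 -0.323  0.212] [ 0.591 -0.258  0.421] [ 0.512 -0.29   0.247]
{'xy': [316.1, 207.9], 'confidence': 0.74} [ 0.55856918 -0.08299152  0.08209934]
{'xy': [377.0, 102.0], 'confidence': 0.61} [ 0.5061854  -0.28848115  0.25057366]
top 3 400 467 200 413 [ 0.338 -0.277  0.323] [ 0.599 -0.243  0.65 ] [ 0.425 -0.255  0.54 ]
{'xy': [210.8, 232.4], 'confidence': 0.68} [0.56790906 0.0796559  0.09503682]
{'xy': [287.7, 237.1], 'confidence': 0.53} [ 0.5588603  -0.08950351  0.10516715]
```

View pics/s2.png

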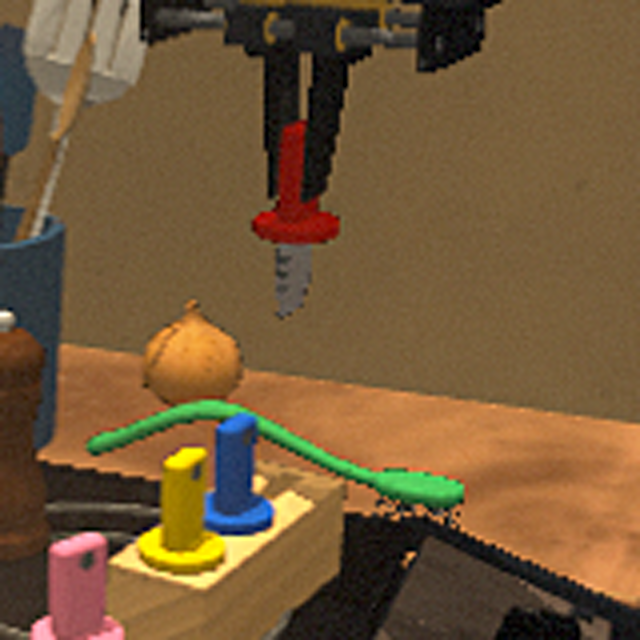

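The red key hangs upright between the fingers at (295,170), and blue and yellow are still in the rack. I carry it over the lock.

Emit:
{"name": "step_arm", "arguments": {
  "increments": [
    [[-1,0.04,0.0003,0,0],[-1,0.08,0.0006,0,0],[-1,0.12,0.001,0,0],[-1,0.16,0.0013,0,0],[-1,0.2,0.0016,0,0],[-1,0.24,0.002,0,0],[-1,0.28,0.0023,0,0],[-1,0.32,0.0026,0,0],[-1,0.355,0.003,0,0],[-1,0.38,0.003,0,0],[-1,0.39,0.003,0,0],[-1,0.39,0.003,0,0]]
  ]
}}

```text
time: 6.3
position: [0.5829, 0.0852, 0.2307]
tcp_rot: [-179.9, 0.0, 80.7]
ft_force: [-1.1, -0.6, -0.7]
width: 0.0138
grip_force: 30.0
```

```bash
python3 - <<'E'
from h import *
o=robot.observe(); print(o["time"],o["position"].round(4),o["tcp_rot"].round(2),o["width"])
w=imaging.camera("wrist"); P=cloud(w); hsv=cv2.cvtColor(w["img"],cv2.COLOR_RGB2HSV).astype(int)
H,S,V=[hsv[...,i] for i in range(3)];z=P[...,2]
m=(w["depth"]>0)&(abs(z-.096)<.006)&(S>150)&((H<8)|(H>172))
q=(P[m][:,:2]*1000).astype(np.float32); print(len(q)); 
if len(q)>20: print(cv2.minEnclosingCircle(q),cv2.fitEllipse(cv2.convexHull(q)))
for r in finder.landmark_of("keyway",w)[:2]: print(r,at_z(w,r["xy"],.096))
near=(np.hypot(P[...,0]-.583,P[...,1]-.0845)<.035)&(z<.07)&(w["depth"]>0)
if near.sum()>20: print("slot",cv2.minAreaRect(np.array([at_z(w,(u,v),.092)[:2]*1000 for v,u in np.argwhere(near)],np.float32)))
save(w,"w3.png",s=1.2)
s=imaging.camera("side"); save(s,"s3.png",(170,120,370,300),4)
E
```

```text
6.3 [0.5829 0.0852 0.2307] [-1.7992e+02  2.0000e-02  8.0700e+01] 0.013766755056393583
1797
((585.466552734375, 84.41836547851562), 45.43989944458008) ((585.4314575195312, 84.3966064453125), (90.2406997680664, 90.45591735839844), 57.427757263183594)
{'xy': [279.4, 204.0], 'confidence': 0.77} [0.58440957 0.08589262 0.096     ]
slot ((586.634033203125, 92.4062271118164), (27.911630630493164, 17.286474227905273), 80.7022476196289)
```

View pics/w3.png

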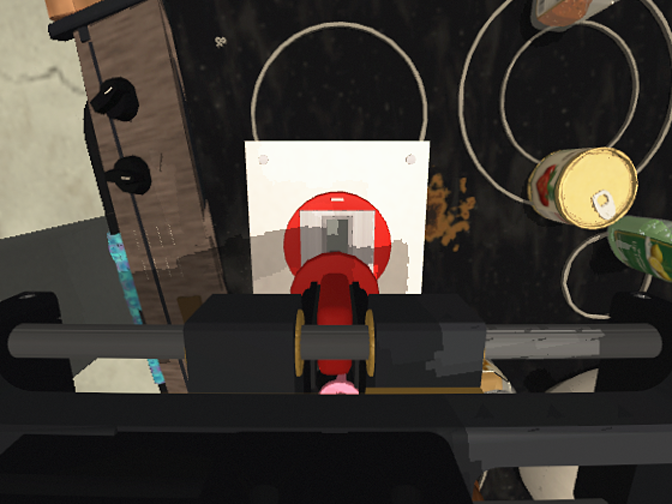

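The wrist view shows the slot at (337,233), aligned with the collar of the held key at (335,275). I go down with a 1.5 mm shift.

Emit:
{"name": "step_arm", "arguments": {
  "increments": [
    [[-1,0,0.0015,0.02,0],[-1,0,0.0015,0.04,0],[-1,0,0.0015,0.055,0],[-1,0,0.0015,0.063,0],[-1,0,0.0015,0.07,0],[-1,0,0.0015,0.077,0],[-1,0,0.0015,0.084,0],[-1,0,0.0015,0.088,0],[-1,0,0.0015,0.088,0]]
  ]
}}

```text
time: 7.35
position: [0.5844, 0.0842, 0.1432]
tcp_rot: [-180.0, 0.0, 80.6]
ft_force: [-0.9, 0.0, -1.3]
width: 0.0138
grip_force: 30.0
```

Now about 20 mm in with no contact force, so I go on to the home depth.

Emit:
{"name": "step_arm", "arguments": {
  "increments": [
    [[-1,0,0,0.006,0],[-1,0,0,0.012,0],[-1,0,0,0.017,0],[-1,0,0,0.021,0],[-1,0,0,0.024,0],[-1,0,0,0.026,0],[-1,0,0,0.026,0],[-1,0,0,0.026,0]]
  ]
}}

```text
time: 8.15
position: [0.5846, 0.0842, 0.1177]
tcp_rot: [180.0, 0.0, 80.6]
ft_force: [-0.4, -0.1, -0.7]
width: 0.0139
grip_force: 30.0
```

```bash
python3 - <<'E'
from h import *
s=imaging.camera("side"); save(s,"s4.png",(190,150,350,280),5)
print(robot.observe()["torque"])
E
```

```text
[-0.02419712 -0.13630052 -0.01182144]
```

View pics/s4.png

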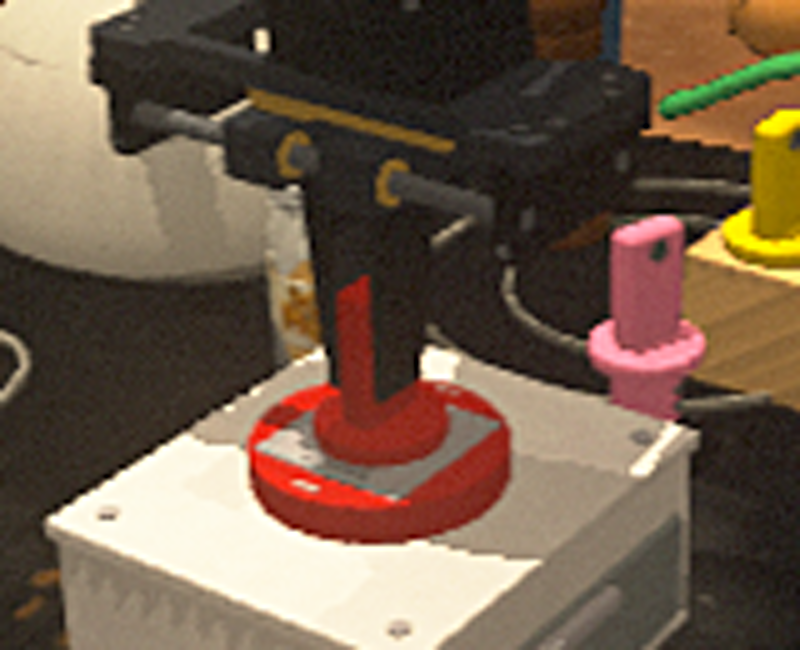

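The collar lies on the plate at (380,430). I push 1.5 mm more and look at the force.

Emit:
{"name": "step_arm", "arguments": {
  "increments": [
    [[-1,0,0,0.0008,0],[-1,0,0,0.0015,0],[-1,0,0,0.0015,0]]
  ]
}}

```text
time: 8.5
position: [0.5847, 0.0842, 0.1175]
tcp_rot: [179.9, -0.0, 80.6]
ft_force: [-3.9, -1.2, 15.3]
width: 0.0139
grip_force: 30.0
```

Contact at 15 N means the key is home. I ease off slightly and turn clockwise.

Emit:
{"name": "step_arm", "arguments": {
  "increments": [
    [[-1,0,0,-0.001,0.13],[-1,0,0,-0.001,0.26],[-1,0,0,-0.001,0.39],[-1,0,0,-0.001,0.52],[-1,0,0,-0.001,0.65],[-1,0,0,-0.001,0.78],[-1,0,0,-0.001,0.91],[-1,0,0,-0.001,1.04],[-1,0,0,-0.001,1.17],[-1,0,0,-0.001,1.3],[-1,0,0,-0.001,1.43],[-1,0,0,-0.001,1.53]]
  ]
}}

```text
time: 9.7
position: [0.5849, 0.0836, 0.1176]
tcp_rot: [180.0, -0.1, -7.3]
ft_force: [-0.1, -4.1, 4.1]
width: 0.0142
grip_force: 30.0
```

```bash
python3 - <<'E'
from h import *
s=imaging.camera("side"); save(s,"s5.png",(190,150,350,280),5)
o=robot.observe();print(o["torque"],o["ft_force"],o["tcp_rot"])
E
```

```text
[-0.49338876  0.06795536  0.04468429] [-0.8147641  -2.78855862  3.42486588] [ 1.79961382e+02 -6.93173350e-02 -7.63645655e+00]
```

View pics/s5.png

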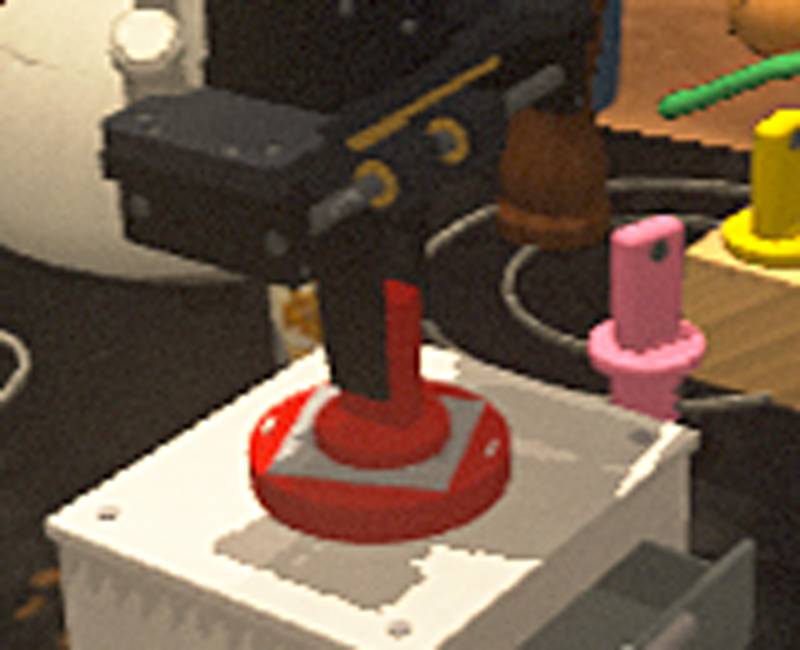

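The drawer stands out at (700,590) and the plate has turned, with the key home. I open the fingers and retreat upward.

Emit:
{"name": "step_arm", "arguments": {
  "increments": [
    [[0.2,0,0,0,0],[0.2,0,0,0,0],[0.2,0,0,0,0],[0.2,0,0,0,0],[0.2,0,0,0,0],[0.2,0,0,0,0],[0.2,0,0,-0.02,0],[0.2,0,0,-0.05,0],[0.2,0,0,-0.09,0],[0.2,0,0,-0.14,0],[0.2,0,0,-0.14,0],[0.2,0,0,-0.14,0]]
  ]
}}

```text
time: 10.95
position: [0.5847, 0.0843, 0.258]
tcp_rot: [-180.0, -0.1, -7.0]
ft_force: [-0.5, 0.7, -0.0]
width: 0.0568
grip_force: 0.0
```

```bash
python3 - <<'E'
from h import *
s=imaging.camera("side"); save(s,"s6.png",(190,120,390,280),4)
E
```

```text
(no output)
```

View pics/s6.png

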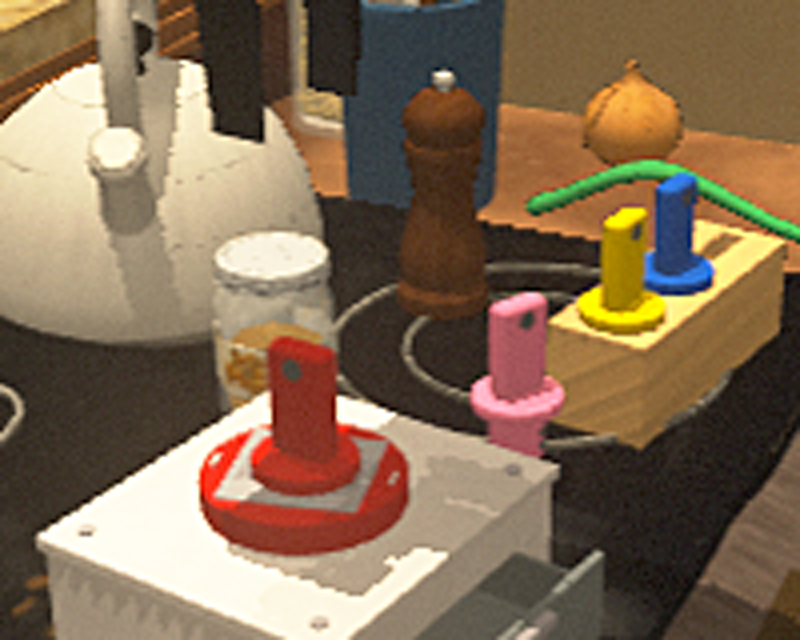

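The key stands free at (303,410) with its collar on the plate. The drawer is out, and blue, yellow, jar and mill are in place.

```bash
python3 -c "
from h import *
print(robot.job_done())"
```

```text
the job is handed in; nothing more can be done
None
```

The red key stands fully home in the lock, turned about 88° clockwise, and the drawer has sprung out. The blue and yellow keys, honey jar and pepper mill look untouched in the last picture. I handed the job in at about 11 s, and the call returned no verdict.

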